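# Put the dresser top in order around the makeup organizer

### The job

Put the dresser top in order around the clear makeup organizer. Stand the jewellery box halfway between the organizer and the little guitar amp, squared up with the organizer, and lay the tin of guitar picks square and centred on top of it; stand the perfume bottle upright halfway between the organizer and the mug of pens; and put the phone stand straight in front of the middle of the organizer, facing the same way as it with a 5 cm gap between the two. Leave the organizer, amp, mug and the other small things (nail polish, candle, compact) where they are.

Things in the scene. Friction and masses are not known exactly. Their poses are not given: they have to be found in the camera images.
- jewel_box: Closed teal jewellery box (one solid piece) with gold seam and a gold clasp on its -x face. 64 mm along x by 100 along y by 46 high, flat top, 0.24 kg, loose. Origin: centre of the underside; z up. Halfway: its centre midway between the centres (origins) of organizer and amp, which stand about 300 mm apart. Either long side may face front.
- pick_tin: Flat hinged metal tin of guitar picks, shut (one solid piece): bare steel below, red lid with a cream pick-shaped emblem. 58 mm along x by 92 mm along y by 20 mm high, about 0.11 kg. Loose. Origin: centre of the underside; z up. It goes lid up on the box, its long side along the box's long side.
- perfume: Perfume bottle: flat block of amber glass 30 mm along x by 50 along y by 66 high, round black cap 23 mm across on top, 95 mm high in all, 0.19 kg, loose, standing. Origin: centre of the underside; z up. Halfway: its centre midway between the centres (origins) of organizer and mug, which stand about 300 mm apart; which way it is turned does not matter.
- phone_stand: Coral silicone phone stand, empty, 72 mm along x by 60 along y by 62 high, 0.12 kg, loose. Base plate 12 mm thick, lip 26 mm high along the front (-x) edge; thick back block, x = -1 to +31 mm, flat-sided, 60 mm wide, up to 46 mm high: grip it there. Origin: centre of underside; z up; front is -x, back edge x = +36. In the goal the 50 mm gap is from this edge to the organizer's front face.
- organizer: Clear acrylic makeup organizer with four lipstick slots in front and two taller bays behind, filled. 100 mm along x by 120 mm along y; front half 55 mm high (contents to 76 mm), back half 95 mm high (contents to 108 mm). Loose but stays put. Origin: centre of the underside; z up; its front (low slots) is the -x face, at x = -50 mm, turned towards the robot's side.
- mug: White ceramic mug with a blue band and five plastic pens standing in it; 84 mm across, 95 mm high, pens up to 167 mm. Handle towards its +y, reaching 76 mm from the axis. Loose but stays put, on one side or the other of the organizer. Origin: centre of the underside, on the axis; z up.
- amp: Little black guitar practice amplifier with grey grille, brass panel with knobs and steel corners, strap handle on top. 75 mm along x by 110 mm along y by 115 mm high, 131 mm with the handle. Loose but stays put, on the organizer's other side. Origin: centre of the underside; z up; grille on the -x face.
- nail_polish: Bystander: small round nail polish bottle, blue with a black cap, 28 mm across, 68 mm high, standing behind the organizer. Origin: centre of the underside; z up.
- candle: Bystander: candle in an amber glass jar with a paper band, 68 mm across, 70 mm high, standing behind the organizer. Origin: centre of the underside; z up.
- compact: Bystander: round pink powder compact with a gold disc, 62 mm across, 15 mm high, lying to the right on the dresser. Origin: centre of the underside; z up.
Not all that is in view belongs to the job. What is shaped like the amp but purple or red is not meant.

How it is judged:
By the outcome, as a careful person would: the job done as asked, in the order asked, and still so for the second after the job is handed in, with the robot touching nothing.
It also fails if it takes over 128 s, if anything falls off the work surface, if the arm or the gripper's body presses on something with over 40 N, if the wrist force passes 120 N, or if a joint passes its speed limit or range.

### The arm

A 6-joint arm with a two-finger parallel gripper is mounted at the origin on the work surface. World frame = base frame: x ahead of the robot, y to its left, z up, the work surface at z = 0. Lengths are in m, angles in rad, forces in N, time in s.
With the tool pointing down it reaches from about 0.25 to 0.775 m from the base axis. Payload 4 kg.
Tool frame: the origin (TCP) lies between the finger pads; the fingertips stand 17 mm ahead of it and the grasp point (between the pads) lies 2 mm behind it; z points along the fingers, x is the direction in which the jaws open and shut, and the axes are right-handed (so a half turn about z gives the same grasp; the last joint's range is limited). The gripper opens to 85 mm and grips with 20 to 120 N. Pads are 22 mm wide; open, the fingers measure 114 mm over their backs; the gripper's body (76 mm by 85 mm) begins 54 mm behind the grasp point. The pads swing forward as they close: fully open they stand 13 mm farther back than shut.
Start: joints at [1.015, 0.087, 1.371, -0, 1.684, -0.103], TCP at [0.241, 0.495, 0.248] pointing down, gripper open.
Joint ranges: [-3.1, 3.1], [-0.76, 2.03], [0.27, 2.55], [-1.08, 4.22], [0.17, 2.65], [-2.57, 2.57]. Speed limits (rad/s): [2.79, 2.79, 3.14, 3.14, 3.14, 3.14].

### API

Orientations are given as a unit quaternion [w, x, y, z].
In Python, from rig import monitor, imaging, ctrl gives the robot as it stands.
- The arm moves only by the shell command python3 -m handwheel 'ROWS' [FORCE]. ROWS is JSON, one flat list of numbers, 5 for each row, row after row: the shift along the world's x, y, z in m, then the turn about the world's z in rad, then the opening in per cent of the stroke, from 0 (shut) to 100 (fully open). A call has 1 to 10 rows; each row shifts and turns the commanded pose from where the row before left it; what a row does not reach is not made up. A row lasts 1/8 s, in which the tool goes at most 62.5 mm and 10.7 degrees, less where a joint would pass 70% of its speed; a pose out of reach is approached as far as the arm can. A call is refused whole if a number of a shift passes 0.0625 or a number of a turn 0.188, either way. A call with a gripper value outside its range is refused whole. The fingers move at their own pace and stop on an object; FORCE is the grip in N (left out, the last holds). Time passes only in rows, so rows that do not move let the fingers close. It gives the time, the measured TCP pose, the force and the opening at its end, in the units of the state.
- monitor.sense(): the state, without advancing time (a new reading comes with each control period).
- imaging.read_camera(name): name is "side" or "top" or "wrist"; returns a dict with "pixels" (420x560x3 uint8, blue, green, red), "fovy" (degrees; the focal length in pixels is half the picture's height over the tangent of half this angle, whatever the lens; pixels are square), "cx", "cy" (the principal point, pixels), "world_from_camera" (4x4, takes a point from camera to world coordinates); the wrist camera has in their place "T_tool_cam" (4x4, takes a point from camera to tool coordinates, whose origin is the TCP and whose axes are the tool frame's). Camera axes: x right, y up, looking along -z (the intrinsics and any distortion apply to the point x, -y, -z); pixel columns grow to the right and rows downward; lengths in m; the calibration is good to about 2 mm. The wrist camera is an equidistant fisheye: a pixel r from the principal point sees the ray r / f radians off the axis. A picture is of the moment at which its call begins: read the wrist's pose just before it. There is no depth.
- ctrl.hand_in(): hands the job in, once; it reports no verdict.
The state is a dict: "time": time; "q": joint angles; "qd": joint speeds; "tau": joint torques, N m; "tcp_pos": TCP position; "ee_rot": TCP orientation; "ft_force": force on the tool from outside, world axes, zero at the start; "moment": the same for the moment, N m; "grip_width": finger opening in m.
Only numpy, scipy, OpenCV 4.12 (cv2) and the standard library are available. Lean on these libraries where they do the work, as an engineer would, in place of code of your own. Each camera call takes 0.05 s, during which the arm holds its last target. There are 200 camera calls.

## Working session

There is one attempt and no reset: what is moved stays moved. The work goes in short steps, Python scripts to look and compute and a shell command to move; the robot and the scene stay as the last step left them, time stands still between calls to the robot, and variables do not carry over. Pictures are saved under pics/ and viewed, about 12 in all and at most 16, crops included, and the job is handed in when it is done.

```bash
mkdir -p pics; python3 - <<'E'
from rig import monitor, imaging
import cv2, numpy as np
s=monitor.sense();print(s['time'],s['tcp_pos'],s['ee_rot'],s['grip_width'])
for n in ("side","top","wrist"):
    c=imaging.read_camera(n);cv2.imwrite(f"pics/{n}0.png",c['pixels'])
    print(n,{k:(np.round(v,4).tolist() if k!='pixels' else 0) for k,v in c.items()})
E
```

```text
0.0 [0.24037114 0.49416273 0.24709975] [ 4.99054217e-04  8.47782309e-01  5.30343137e-01 -1.03206588e-03] 0.08549955684404975
side {'pixels': 0, 'fovy': 45.6947, 'cx': 274.8863, 'cy': 203.0307, 'world_from_camera': [[-0.992, 0.0917, -0.0869, 0.3725], [-0.1262, -0.7532, 0.6456, 0.8633], [-0.0062, 0.6514, 0.7587, 1.1388], [0.0, 0.0, 0.0, 1.0]]}
top {'pixels': 0, 'fovy': 42.8754, 'cx': 275.6482, 'cy': 208.114, 'world_from_camera': [[-0.0209, 0.9942, -0.1054, 0.3551], [-0.9997, -0.0221, -0.0108, -0.0806], [-0.013, 0.1052, 0.9944, 1.3709], [0.0, 0.0, 0.0, 1.0]]}
wrist {'pixels': 0, 'fovy': 65.7065, 'cx': 278.3311, 'cy': 211.3883, 'T_tool_cam': [[1.0, 0.001, -0.0005, 0.0008], [0.0008, -0.9514, -0.3079, -0.079], [-0.0008, 0.3079, -0.9514, -0.1265], [0.0, 0.0, 0.0, 1.0]]}
```

View pics/top0.png

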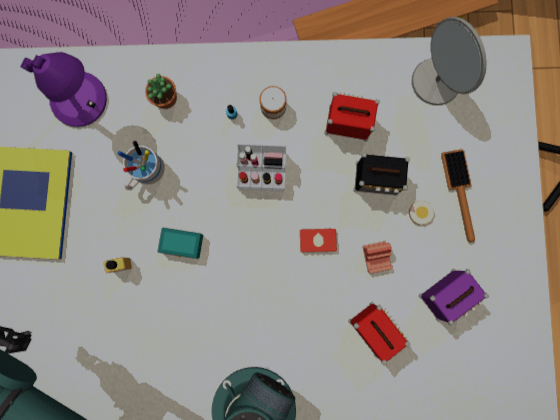

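View pics/side0.png

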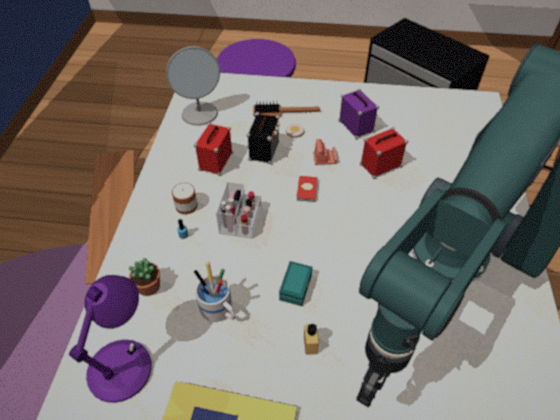

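Top view: the black amp is at (383,174), with red lookalikes at (352,115) and (379,332) and a purple one at (453,296). The organizer is at (262,168), mug (143,165), jewel box (180,243), tin (319,240), perfume (117,265) and phone stand (378,257). Next I'll enlarge it.

```bash
python3 - <<'E'
import cv2
im=cv2.imread('pics/top0.png')
for n,(x0,x1,y0,y1) in {'L':(95,295,135,280),'R':(290,490,135,280)}.items():
    c=cv2.resize(im[y0:y1,x0:x1],None,fx=4,fy=4,interpolation=cv2.INTER_CUBIC)
    for x in range(x0,x1,20): cv2.putText(c,str(x),((x-x0)*4,10),0,.35,(0,0,255));cv2.line(c,((x-x0)*4,12),((x-x0)*4,20),(0,0,255))
    for y in range(y0+5,y1,20): cv2.putText(c,str(y),(0,(y-y0)*4),0,.35,(0,0,255));cv2.line(c,(25,(y-y0)*4),(33,(y-y0)*4),(0,0,255))
    cv2.imwrite(f'pics/top{n}.png',c)
E
```

```text
(no output)
```

View pics/topL.png

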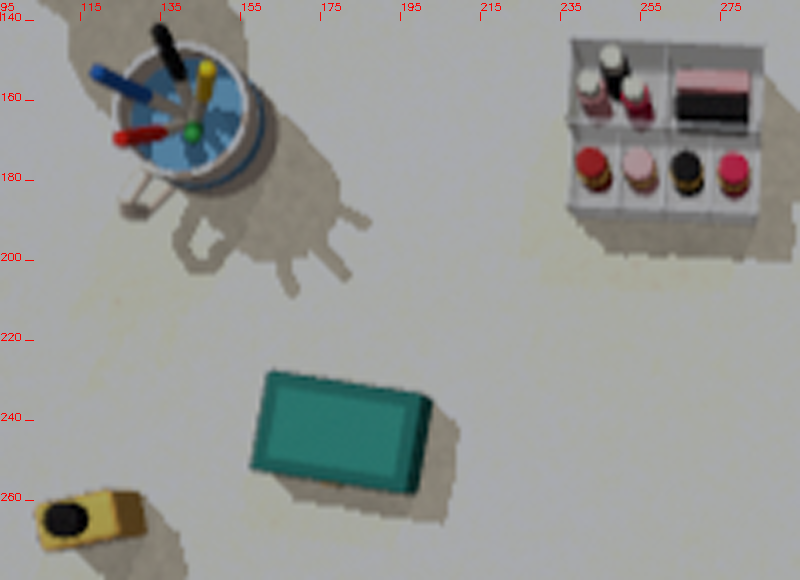

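View pics/topR.png

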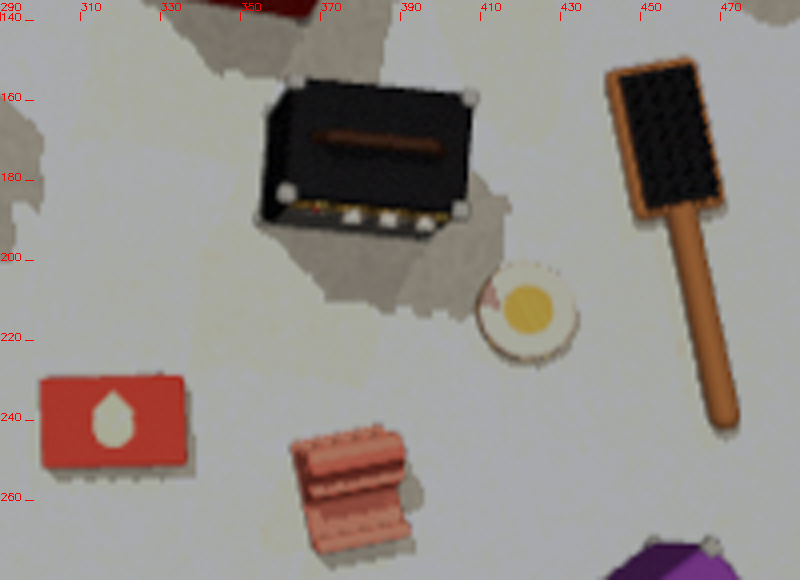

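Crops: the black amp is the one meant, with the compact to its right, and the tin is nearly axis-aligned. The phone stand has its lip at the bottom, so it faces the robot. Now I'll fit poses from clicked corners.

```bash
cat > h.py <<'E'
import numpy as np, cv2
from scipy.optimize import least_squares
from scipy.spatial.transform import Rotation as R
from rig import monitor, imaging
def snap(name,tag=None):
    s=monitor.sense(); c=imaging.read_camera(name)
    if name=='wrist':
        q=s['ee_rot']; T=np.eye(4);T[:3,:3]=R.from_quat([q[1],q[2],q[3],q[0]]).as_matrix();T[:3,3]=s['tcp_pos']
        W=T@np.array(c['T_tool_cam'])
    else: W=np.array(c['world_from_camera'])
    d=dict(name=name,W=W,f=210/np.tan(np.radians(c['fovy']/2)),cx=c['cx'],cy=c['cy'])
    tag=tag or name; cv2.imwrite(f'pics/{tag}.png',c['pixels']); np.save(f'pics/{tag}.npy',d,allow_pickle=True)
    return c['pixels'],d
def load(tag): return cv2.imread(f'pics/{tag}.png'),np.load(f'pics/{tag}.npy',allow_pickle=True).item()
def proj(d,P):
    P=np.atleast_2d(P); p=(P-d['W'][:3,3])@d['W'][:3,:3]; x,y,z=p[:,0],-p[:,1],-p[:,2]
    r=np.hypot(x,y)+1e-12; k=np.arctan2(r,z)/r if d['name']=='wrist' else 1/z
    return np.c_[d['cx']+d['f']*k*x,d['cy']+d['f']*k*y]
def body(p,M):
    c,s=np.cos(p[2]),np.sin(p[2]);M=np.atleast_2d(M)
    return np.c_[p[0]+c*M[:,0]-s*M[:,1],p[1]+s*M[:,0]+c*M[:,1],M[:,2]]
def fit(d,M,px,p0,yaw=True):
    M=np.array(M,float);px=np.array(px,float)
    f=lambda p:(proj(d,body(p if yaw else [*p,0],M))-px).ravel()
    r=least_squares(f,p0 if yaw else p0[:2],loss='soft_l1'); return r.x,np.sqrt(np.mean(r.fun**2))
def rect(lx,ly,z): # order in top view: back-left, back-right, front-right, front-left
    return [[lx/2,ly/2,z],[lx/2,-ly/2,z],[-lx/2,-ly/2,z],[-lx/2,ly/2,z]]
E
python3 - <<'E'
from h import *
_,d=snap('top','top1')
def cv(x0,L): return [(x0+(a+.5)/4-.5,135+(b+.5)/4-.5) for a,b in L]
def show(n,r): print(n,np.round(r[0],4),'rms px',round(r[1],2))
show('org',fit(d,[[.05,.06,.095],[.05,-.06,.095],[-.05,-.06,.0],[-.05,.06,.0]],cv(95,[(570,40),(763,46),(757,217),(570,212)]),[.6,-.05,0]))
show('amp',fit(d,rect(.075,.11,.115),cv(290,[(292,78),(474,95),(465,212),(280,195)]),[.6,-.35,0]))
show('box',fit(d,rect(.064,.1,.046),cv(95,[(268,372),(419,392),(402,490),(250,468)]),[.4,.17,0]))
show('perf',fit(d,rect(.03,.05,.066)+[[0,0,.095]],cv(95,[(37,503),(108,490),(117,540),(42,550),(67,518)]),[.35,.3,0]))
show('tin',fit(d,rect(.058,.092,.02),cv(290,[(40,378),(186,376),(188,466),(42,467)]),[.45,-.2,0]))
show('stand',fit(d,[[-.036,.03,0],[-.036,-.03,0],[-.036,.03,.026],[-.036,-.03,.026]],cv(290,[(318,555),(410,537),(312,520),(405,510)]),[.37,-.3,0]))
# mug rim circle centre z=.095
print('mug rim',[round(float(v),4) for v in fit(d,[[0,0,.095]],cv(95,[(184,110)]),[.6,.25],False)[0]])
E
```

```text
org [ 0.5983 -0.0312 -0.0728] rms px 1.24
amp [ 0.5715 -0.326  -0.124 ] rms px 0.67
box [ 0.416   0.177  -0.1669] rms px 0.82
perf [0.3637 0.3298 0.1274] rms px 0.86
tin [ 0.415  -0.1713 -0.0099] rms px 0.23
stand [ 0.3805 -0.3203  0.135 ] rms px 3.03
mug rim [0.61, 0.2588]
```

Poses fit the known sizes and spacings (about 296 and 290 mm). Now I'll move above the midpoint between organizer and amp for a closer look with the wrist camera.

```bash
python3 -m handwheel '[0.029,-0.05,0.01,-0.1,100, 0.029,-0.05,0.01,-0.1,100, 0.029,-0.05,0.01,-0.1,100, 0.029,-0.05,0.01,-0.1,100, 0.029,-0.05,0.01,-0.1,100, 0.029,-0.05,0.01,-0.1,100, 0.029,-0.05,0.01,-0.1,100, 0.029,-0.05,0.01,-0.1,100, 0.029,-0.05,0.01,-0.1,100, 0.029,-0.05,0.01,-0.1,100]'
python3 -m handwheel '[0.027,-0.05,0,-0.09,100, 0.028,-0.05,0,-0.08,100, 0,-0.05,0,0,100, 0,-0.024,0,0,100, 0,0,0,0,100, 0,0,0,0,100]'
python3 - <<'E'
from h import *
im,d=snap('wrist','w1')
s=monitor.sense();print(s['q'],s['ft_force'])
cv2.imwrite('pics/w1b.png',cv2.resize(im,(800,600),interpolation=cv2.INTER_CUBIC))
E
```

```text
time: 1.45
tcp_pos: [0.5312, -0.0072, 0.3485]
ee_rot: [-0.0, 0.998, 0.057, 0.0]
ft_force: [0.8, -0.2, 0.6]
grip_width: 0.0853
time: 2.2
tcp_pos: [0.5856, -0.178, 0.3488]
ee_rot: [-0.0, 1.0, -0.025, 0.0]
ft_force: [-0.8, -0.7, 0.8]
grip_width: 0.0853
[-3.87629632e-01  2.33252039e-01  1.00631504e+00  7.83705749e-04
  1.90126668e+00 -3.37461216e-01] [-0.48412094 -0.06223112 -0.84837419]
```

View pics/w1b.png

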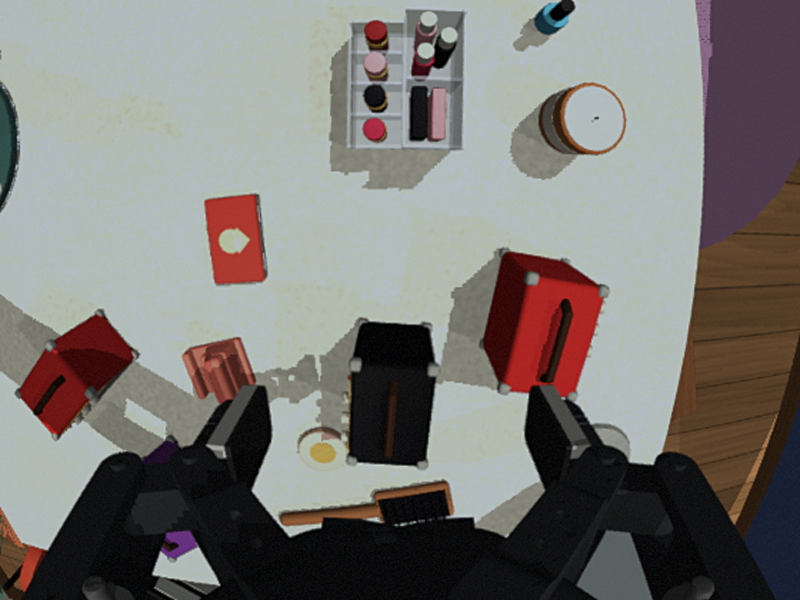

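Wrist view, x to the right and y up. The organizer is at (407,80), black amp at (392,395), tin (235,238), stand (218,368), and the red decoys lie at (545,320) and (78,375). I'll refit the organizer and amp from here.

```bash
python3 - <<'E'
from h import *
_,d=load('w1')
def cv(L): return [((a+.5)*.7-.5,(b+.5)*.7-.5) for a,b in L]
def show(n,r): print(n,np.round(r[0],4),'rms px',round(r[1],2))
show('org',fit(d,[[-.05,.06,.055],[-.05,-.06,.055],[.05,.06,.095],[.05,-.06,.095],[0,.06,.095]],cv([(350,23),(348,149),(466,12),(463,150),(406,10)]),[.6,-.03,0]))
show('amp',fit(d,[[.0375,.055,.115],[-.0375,.055,.115],[.0375,-.055,.115],[-.0375,-.055,.115],[.0375,.055,0],[-.0375,.055,0]],cv([(438,366),(352,362),(426,466),(350,464),(430,323),(360,320)]),[.57,-.33,0]))
show('tin',fit(d,rect(.058,.092,.02),cv([(259,194),(266,281),(215,285),(206,199)]),[.45,-.2,0]))
show('stand lip',fit(d,[[-.036,.03,.026],[-.036,-.03,.026],[-.036,.03,0]],cv([(184,354),(200,400),(184,352)]),[.37,-.3,0]))
c=cv([(187+34,370)]) ; E=1
E
```

```text
org [ 0.5987 -0.0328 -0.0688] rms px 0.9
amp [ 0.5724 -0.3255 -0.1097] rms px 0.87
tin [ 0.4185 -0.1694 -0.0235] rms px 0.44
stand lip [ 0.3698 -0.3158  0.2351] rms px 2.36
```

```bash
python3 -m handwheel '[-0.021,0.044,-0.012,-0.015,100, -0.021,0.044,-0.012,-0.015,100, -0.021,0.044,-0.012,-0.015,100, -0.021,0.044,-0.012,-0.015,100, -0.021,0.044,-0.012,-0.015,100, -0.021,0.044,-0.012,-0.015,100, -0.021,0.044,-0.012,-0.015,100, -0.022,0.047,-0.012,-0.015,100, 0,0,0,0,100, 0,0,0,0,100]' 40
python3 - <<'E'
from h import *
im,d=snap('wrist','w2')
cv2.imwrite('pics/w2b.png',cv2.resize(im,(800,600),interpolation=cv2.INTER_CUBIC))
E
```

```text
time: 3.5
tcp_pos: [0.4163, 0.1761, 0.253]
ee_rot: [0.0, 0.996, -0.085, 0.001]
ft_force: [-0.3, -0.0, -0.7]
grip_width: 0.0851
```

View pics/w2b.png

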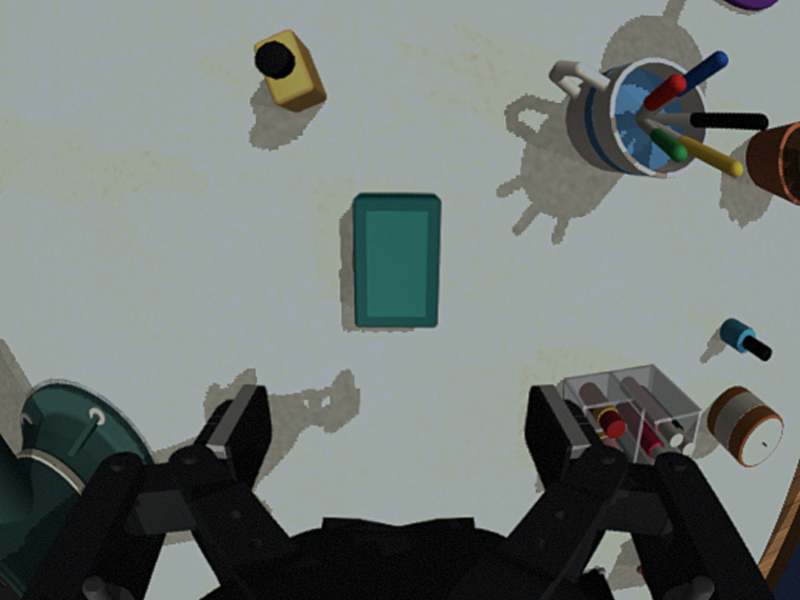

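The wrist view shows the box at (397,260), perfume with its cap at (275,60), and mug rim centre at (657,118).

```bash
python3 - <<'E'
from h import *
_,d=load('w2')
def cv(L): return [((a+.5)*.7-.5,(b+.5)*.7-.5) for a,b in L]
def show(n,r): print(n,np.round(r[0],4),'rms px',round(r[1],2))
show('box',fit(d,rect(.064,.1,.046),[cv([p])[0] for p in [(440,203),(439,327),(354,327),(355,203)]],[.416,.177,-.16]))
t=np.linspace(0,2*np.pi,4,endpoint=False)
# mug rim: extreme points of the outer rim circle (r=.042,z=.095) matched by extents
from scipy.optimize import least_squares
tt=np.linspace(0,2*np.pi,200)
obs=np.array(cv([(608,58),(706,178)])).ravel()
def f(p):
    q=proj(d,np.c_[p[0]+.042*np.cos(tt),p[1]+.042*np.sin(tt),.095+0*tt]); return np.r_[q.min(0),q.max(0)]-obs
r=least_squares(f,[.61,.26]);print('mug',r.x,r.fun)
show('cap',fit(d,[[0,0,.095]],cv([(273,57)]),[.36,.33],False))
E
```

```text
box [ 0.4158  0.1746 -0.1778] rms px 1.86
mug [0.60961254 0.261939  ] [-0.98754145 -0.67504733  1.36529451  0.66930056]
cap [0.3661 0.3325] rms px 0.0
```

```bash
python3 -m handwheel '[0,0,-0.05,0,100, 0,0,-0.05,0,100, 0,0,-0.05,0,100, 0,0,-0.04,0,100, 0,0,-0.025,0,100, 0,0,-0.01,0,100, 0,0,0,0,100]' 40
python3 -m handwheel '[0,0,0,0,0, 0,0,0,0,0, 0,0,0,0,0, 0,0,0,0,0, 0,0,0,0,0, 0,0,0,0,0]' 40
python3 -m handwheel '[0,0,0.01,0,0, 0,0,0.02,0,0, 0,0,0.04,0,0, 0,0,0.05,0,0, 0,0,0.05,0,0, 0,0,0.02,0,0, 0,0,0,0,0]' 40
```

```text
time: 4.42
tcp_pos: [0.4171, 0.175, 0.0275]
ee_rot: [0.0, 0.996, -0.087, -0.0]
ft_force: [0.1, 0.9, 0.3]
grip_width: 0.0851
time: 5.18
tcp_pos: [0.4177, 0.1759, 0.0291]
ee_rot: [-0.0, 0.996, -0.086, 0.001]
ft_force: [-1.2, -1.1, 6.0]
grip_width: 0.0635
time: 6.05
tcp_pos: [0.4174, 0.1759, 0.2194]
ee_rot: [-0.001, 0.996, -0.086, 0.002]
ft_force: [0.3, 0.1, -3.2]
grip_width: 0.0635
```

```bash
python3 -m handwheel '[0.0168,-0.0355,0,0.01,0, 0.0168,-0.0355,0,0.01,0, 0.0168,-0.0355,0,0.01,0, 0.0168,-0.0355,0,0.01,0, 0.0168,-0.0355,0,0.01,0, 0.0168,-0.0355,0,0.01,0, 0.0168,-0.0355,0,0.01,0, 0.0168,-0.0355,0,0.01,0, 0.0168,-0.0355,0,0.01,0, 0.0168,-0.0355,0,0.01,0]'
python3 -m handwheel '[0,0,0,0,0, 0,0,0,0,0]'
python3 - <<'E'
from h import *
im,d=snap('wrist','w3')
cv2.imwrite('pics/w3b.png',cv2.resize(im,(800,600),interpolation=cv2.INTER_CUBIC))
E
```

```text
time: 7.3
tcp_pos: [0.5841, -0.1802, 0.2142]
ee_rot: [-0.001, 0.999, -0.036, -0.002]
ft_force: [0.0, 0.8, -3.1]
grip_width: 0.0634
time: 7.55
tcp_pos: [0.5837, -0.1789, 0.2149]
ee_rot: [-0.001, 0.999, -0.036, -0.002]
ft_force: [-0.9, 0.2, -3.2]
grip_width: 0.0633
```

View pics/w3b.png

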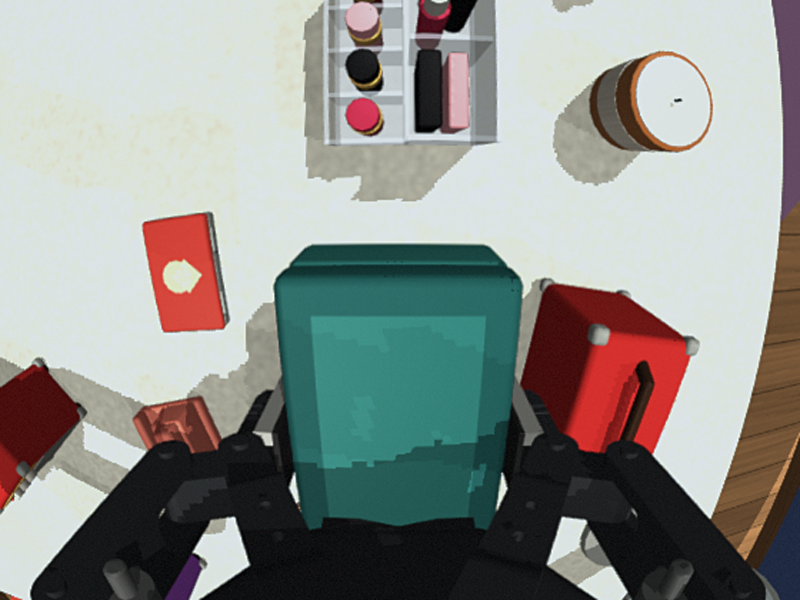

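The box hangs square in the grip. The red decoy's corner stands near the goal, so I'll check clearance before descending.

```bash
python3 - <<'E'
from h import *
def cv(L): return [((a+.5)*.7-.5,(b+.5)*.7-.5) for a,b in L]
_,d=load('w1')
M=[[.0375,.055,.115],[.0375,-.055,.115],[-.0375,-.055,.115],[-.0375,.055,.115],[-.0375,.055,0]]
p,e=fit(d,M,cv([(608,291),(574,398),(503,389),(531,278),(503,250)]),[.7,-.25,-.2]);print(np.round(p,3),e);print(np.round(body(p,M),3))
# mask-based tie: stand and tin unaffected. box bottom check
E
```

```text
[ 0.72  -0.26  -0.205] 1.5352047552072354
[[ 0.768 -0.213  0.115]
 [ 0.746 -0.321  0.115]
 [ 0.673 -0.306  0.115]
 [ 0.695 -0.198  0.115]
 [ 0.695 -0.198  0.   ]]
```

```bash
python3 -m handwheel '[0.0015,0,-0.05,0,0, 0,0,-0.05,0,0, 0,0,-0.04,0,0, 0,0,-0.03,0,0, 0,0,-0.01,0,0, 0,0,0,0,0, 0,0,0,0,0]'
```

```text
time: 8.48
tcp_pos: [0.5874, -0.1797, 0.0396]
ee_rot: [0.001, 0.999, -0.036, 0.002]
ft_force: [-0.2, -0.5, -2.1]
grip_width: 0.0632
```

```bash
python3 -m handwheel '[-0.001,0,-0.005,0,0, 0,0,-0.003,0,0, 0,0,-0.002,0,0, 0,0,0,0,0]'; python3 -m handwheel '[0,0,-0.0015,0,0, 0,0,0,0,0]'
```

```text
time: 8.98
tcp_pos: [0.5854, -0.1796, 0.0292]
ee_rot: [0.0, 0.999, -0.036, 0.0]
ft_force: [-4.3, 1.2, 5.2]
grip_width: 0.0635
time: 9.22
tcp_pos: [0.5854, -0.1796, 0.0291]
ee_rot: [0.0, 0.999, -0.036, 0.001]
ft_force: [-7.2, 2.0, 10.8]
grip_width: 0.0634
```

```bash
python3 -m handwheel '[0,0,0.001,0,90, 0,0,0,0,92, 0,0,0,0,92, 0,0,0.02,0,92, 0,0,0.045,0,92, 0,0,0.045,0,92, 0,0,0.045,0,92, 0,0,0.045,0,100]'
python3 -m handwheel '[-0.028,0.002,0,0.009,100, -0.028,0.002,0,0.009,100, -0.028,0.002,0,0.009,100, -0.028,0.001,0,0.009,100, -0.028,0.001,0,0.009,100, -0.028,0.001,0,0.009,100, 0,0,0,0,100, 0,0,0,0,100]'
python3 - <<'E'
from h import *
im,d=snap('wrist','w4')
cv2.imwrite('pics/w4b.png',cv2.resize(im,(800,600),interpolation=cv2.INTER_CUBIC))
E
```

```text
time: 10.22
tcp_pos: [0.5851, -0.1794, 0.2301]
ee_rot: [0.0, 0.999, -0.036, 0.001]
ft_force: [1.5, -0.2, 1.4]
grip_width: 0.0854
time: 11.22
tcp_pos: [0.4178, -0.1706, 0.2279]
ee_rot: [0.0, 1.0, -0.009, 0.001]
ft_force: [-0.4, -0.5, -0.4]
grip_width: 0.0854
```

View pics/w4b.png

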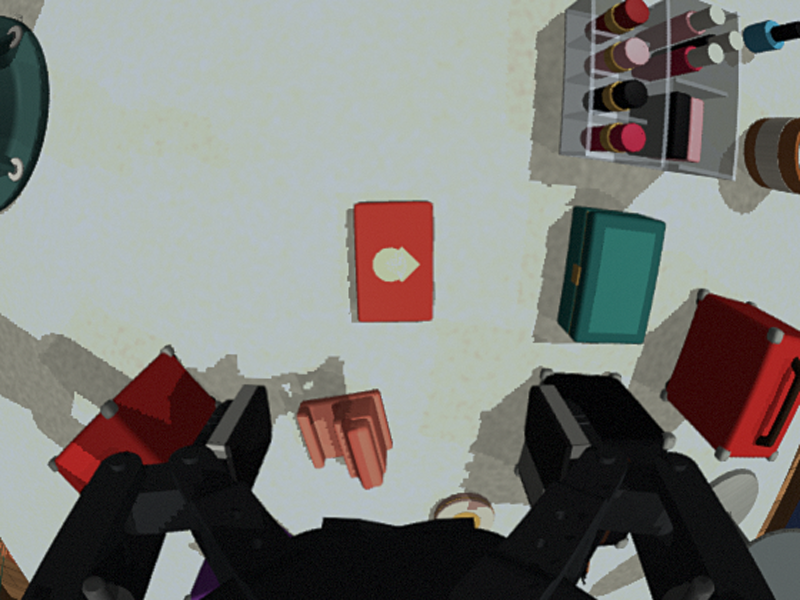

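```bash
python3 - <<'E'
from h import *
_,d=load('w4')
def cv(L): return [((a+.5)*.7-.5,(b+.5)*.7-.5) for a,b in L]
def show(n,r): print(n,np.round(r[0],4),'rms px',round(r[1],2))
show('tin',fit(d,rect(.058,.092,.02),cv([(433,202),(434,321),(358,322),(356,202)]),[.416,-.17,0]))
show('box',fit(d,rect(.064,.1,.046)+[[-.032,.05,0],[-.032,-.05,0]],cv([(664,219),(643,343),(578,341),(587,211),(573,208),(561,331)]),[.585,-.18,0]))
E
```

```text
tin [ 0.4168 -0.1691 -0.0106] rms px 0.7
box [ 0.5865 -0.1787 -0.0061] rms px 2.45
```

```bash
python3 - <<'E'
from h import *
im,d=snap('top','top2')
def seg(im,lo,hi,roi):
    h=cv2.cvtColor(im,cv2.COLOR_BGR2HSV);m=cv2.inRange(h,lo,hi);k=np.zeros_like(m);x0,x1,y0,y1=roi;k[y0:y1,x0:x1]=m[y0:y1,x0:x1]
    c=max(cv2.findContours(k,cv2.RETR_EXTERNAL,cv2.CHAIN_APPROX_NONE)[0],key=cv2.contourArea);return cv2.minAreaRect(c),c
old=load('top1')[0]
print('box before',seg(old,(75,80,40),(100,255,255),(140,230,215,275))[0])
r,c=seg(im,(75,80,40),(100,255,255),(290,365,130,230));print('box now',r)
print('expected outline', np.round(proj(d,body([.5853,-.179,-.07],rect(.064,.1,.046)+rect(.064,.1,0))),1).tolist())
print(np.round(cv2.boxPoints(r),1).tolist())
print('tin',seg(im,(0,150,80),(8,255,255),(290,345,220,260))[0])
cv2.imwrite('pics/top2c.png',cv2.resize(im[130:270,215:415],None,fx=4,fy=4,interpolation=cv2.INTER_CUBIC))
E
```

```text
box before ((180.05270385742188, 242.66622924804688), (41.90194320678711, 24.798051834106445), 8.972626686096191)
box now ((318.59503173828125, 194.78134155273438), (39.41598892211914, 70.94878387451172), 3.5035314559936523)
expected outline [[300.5, 158.1], [340.3, 159.9], [339.4, 185.1], [299.4, 183.2], [299.9, 161.6], [338.4, 163.3], [337.5, 187.7], [298.8, 185.9]]
[[296.79998779296875, 229.0], [301.1000061035156, 158.1999969482422], [340.3999938964844, 160.60000610351562], [336.1000061035156, 231.39999389648438]]
tin ((306.5565490722656, 243.49615478515625), (22.815906524658203, 16.17394256591797), 59.534454345703125)
```

View pics/top2c.png

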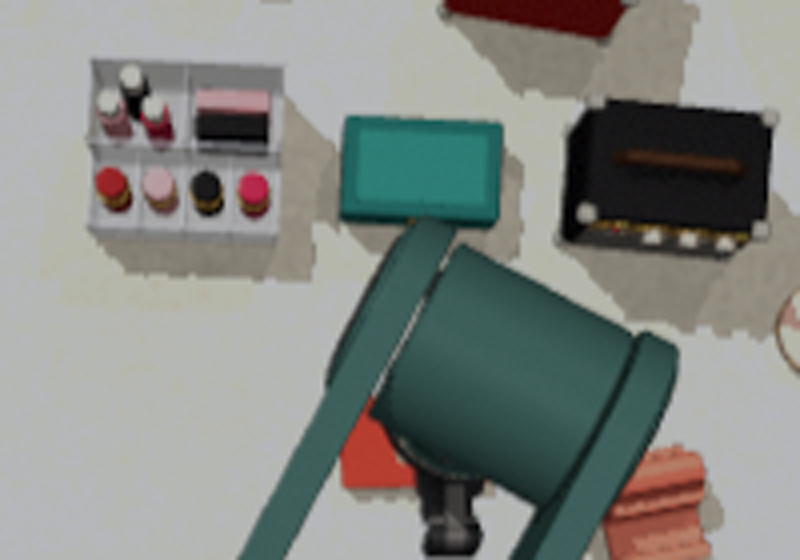

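Top crop: the box is parallel to the organizer (back-edge slopes 0.045 and 0.04) and at the expected pixels within about 1 px. Next I'll pick up the tin.

```bash
python3 -m handwheel '[-0.001,0.001,-0.05,0.005,100, 0,0,-0.05,0,100, 0,0,-0.05,0,100, 0,0,-0.03,0,100, 0,0,-0.02,0,100, 0,0,-0.006,0,100, 0,0,0,0,100]' 40
python3 -m handwheel '[0,0,-0.003,0,100, 0,0,0,0,60, 0,0,0,0,0, 0,0,0,0,0, 0,0,0,0,0, 0,0,0,0,0, 0,0,0,0,0]' 40
```

```text
time: 12.2
tcp_pos: [0.4166, -0.1695, 0.0209]
ee_rot: [-0.0, 1.0, -0.006, -0.0]
ft_force: [-0.3, -0.8, -0.1]
grip_width: 0.085
time: 13.08
tcp_pos: [0.4167, -0.1698, 0.0187]
ee_rot: [0.0, 1.0, -0.006, 0.001]
ft_force: [-0.4, 0.7, 6.1]
grip_width: 0.0571
```

```bash
python3 -m handwheel '[0,0,0.01,0,0, 0,0,0.04,0,0, 0,0,0.05,0,0, 0,0,0.05,0,0, 0,0,0,0,0]' 40
python3 -m handwheel '[0.028,-0.0015,0,-0.01,0, 0.028,-0.0015,0,-0.01,0, 0.028,-0.0015,0,-0.01,0, 0.028,-0.0015,0,-0.01,0, 0.028,-0.0015,0,-0.009,0, 0.0285,-0.0015,0,-0.008,0, 0,0,0,0,0, 0,0,0,0,0, 0,0,0,0,0]'
python3 - <<'E'
from h import *
im,d=snap('wrist','w5')
cv2.imwrite('pics/w5b.png',cv2.resize(im,(640,480),interpolation=cv2.INTER_CUBIC))
E
```

```text
time: 13.7
tcp_pos: [0.4184, -0.1707, 0.1729]
ee_rot: [0.002, 1.0, -0.006, 0.005]
ft_force: [0.5, -0.3, -0.8]
grip_width: 0.057
time: 14.82
tcp_pos: [0.5837, -0.1783, 0.1674]
ee_rot: [-0.0, 0.999, -0.035, -0.001]
ft_force: [-0.3, 0.7, -1.3]
grip_width: 0.0571
```

View pics/w5b.png

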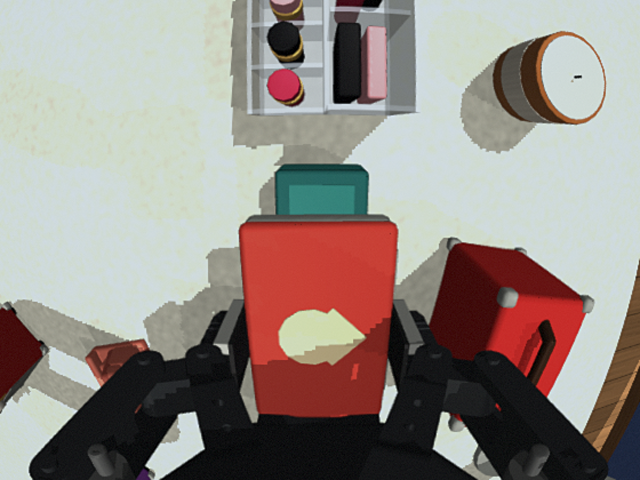

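The tin is held square over the box, and the box centre sits about 2 mm further in +x.

```bash
python3 -m handwheel '[0.0017,-0.001,-0.03,0,0, 0,0,-0.04,0,0, 0,0,-0.02,0,0, 0,0,0,0,0, 0,0,0,0,0, 0,0,0,0,0]'
```

```text
time: 15.62
tcp_pos: [0.5876, -0.1799, 0.0801]
ee_rot: [0.001, 0.999, -0.035, 0.002]
ft_force: [1.2, -0.1, -2.0]
grip_width: 0.057
```

```bash
python3 -m handwheel '[-0.001,0,-0.006,0,0, 0,0,-0.004,0,0, 0,0,-0.002,0,0, 0,0,0,0,0, 0,0,0,0,0]';python3 -m handwheel '[0,0,-0.0015,0,0, 0,0,0,0,0, 0,0,0,0,0]'
```

```text
time: 16.25
tcp_pos: [0.5854, -0.1795, 0.0659]
ee_rot: [0.0, 0.999, -0.035, 0.0]
ft_force: [-0.4, 0.5, -1.8]
grip_width: 0.0566
time: 16.62
tcp_pos: [0.5856, -0.1795, 0.0649]
ee_rot: [0.0, 0.999, -0.035, 0.0]
ft_force: [0.1, 0.0, 0.5]
grip_width: 0.057
```

```bash
python3 -m handwheel '[0,0,-0.001,0,0, 0,0,0,0,0, 0,0,0,0,90, 0,0,0,0,92, 0,0,0,0,92, 0,0,0.03,0,92, 0,0,0.05,0,92, 0,0,0.05,0,100, 0,0,0.05,0,100]'
python3 -m handwheel '[-0.022,0.05,0,0.02,100, -0.022,0.05,0,0.02,100, -0.022,0.05,0,0.02,100, -0.022,0.05,0,0.02,100, -0.022,0.05,0,0.02,100, -0.022,0.05,0,0.02,100, -0.022,0.05,0,0.02,100, -0.022,0.05,0,0.02,100, -0.022,0.05,0,0.02,100, -0.022,0.045,0,0.017,100]'
python3 -m handwheel '[0,0,0,0,100, 0,0,0,0,100]'
python3 - <<'E'
from h import *
im,d=snap('wrist','w6'); t,_=snap('top','top3')
a=cv2.resize(im[60:300,140:440],(500,400),interpolation=cv2.INTER_CUBIC)
b=cv2.resize(t[140:240,295:370],(300,400),interpolation=cv2.INTER_CUBIC)
cv2.imwrite('pics/w6b.png',np.hstack([a,b]))
E
```

```text
time: 17.75
tcp_pos: [0.5852, -0.1793, 0.2446]
ee_rot: [-0.0, 0.999, -0.035, -0.0]
ft_force: [0.4, -0.5, 0.1]
grip_width: 0.0856
time: 19.0
tcp_pos: [0.3643, 0.3172, 0.2433]
ee_rot: [-0.0, 0.998, 0.064, 0.0]
ft_force: [0.6, -0.2, -0.7]
grip_width: 0.0855
time: 19.25
tcp_pos: [0.3654, 0.3153, 0.2431]
ee_rot: [0.0, 0.998, 0.064, 0.0]
ft_force: [0.4, -1.3, 0.1]
grip_width: 0.0853
```

View pics/w6b.png

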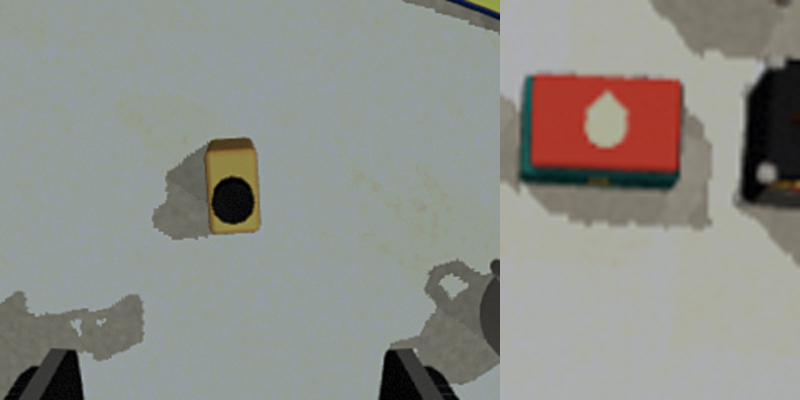

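The tin sits on the box. The perfume stands at crop (233,190).

```bash
python3 - <<'E'
from h import *
_,d=load('w6')
def cv(L): return [(140+(a+.5)*.6-.5,60+(b+.5)*.6-.5) for a,b in L]
print(fit(d,[[.015,.025,.066],[.015,-.025,.066],[-.015,-.025,.066],[-.015,.025,.066],[0,0,.095]],cv([(257,150),(260,230),(209,234),(206,152),(233,200)]),[.365,.33,.12]))
_,d=load('top3'); h=cv2.cvtColor(cv2.imread('pics/top3.png'),cv2.COLOR_BGR2HSV)
m=cv2.inRange(h,(0,150,80),(8,255,255));k=np.zeros_like(m);k[140:200,295:350]=m[140:200,295:350]
k[k>0]=255;c=max(cv2.findContours(k,0,1)[0],key=cv2.contourArea);r=cv2.minAreaRect(c);print(r)
print('expected tin',proj(d,body([.5853,-.179,-.07],[[0,0,.066]])),proj(d,body([.5853,-.179,-.07],rect(.058,.092,.066))))
print(cv2.boxPoints(r))
E
```

```text
(array([0.36468435, 0.33353457, 0.16867914]), np.float64(1.1051217869151202))
((321.0, 170.5), (23.0, 36.0), 90.0)
expected tin [[320.43348553 170.13422604]] [[302.3291958  157.73252526]
 [339.50716632 159.43475683]
 [338.6439783  182.60867744]
 [301.29630626 180.869315  ]]
[[303. 159.]
 [339. 159.]
 [339. 182.]
 [303. 182.]]
```

```bash
python3 -m handwheel '[0,0.0175,0,0.01,100, 0,0,-0.05,0,100, 0,0,-0.05,0,100, 0,0,-0.05,0,100, 0,0,-0.03,0,100, 0,0,-0.012,0,100, 0,0,0,0,100, 0,0,0,0,100]' 40
python3 -m handwheel '[0,0,0,0,0, 0,0,0,0,0, 0,0,0,0,0, 0,0,0,0,0, 0,0,0,0,0, 0,0,0,0,0, 0,0,0,0,0]' 40
python3 -m handwheel '[0,0,0.01,0,0, 0,0,0.03,0,0, 0,0,0.05,0,0, 0,0,0.05,0,0, 0,0,0.05,0,0, 0,0,0.05,0,0, 0,0,0,0,0]' 40
```

```text
time: 20.35
tcp_pos: [0.3666, 0.334, 0.0532]
ee_rot: [-0.001, 0.998, 0.068, 0.002]
ft_force: [-0.2, -0.3, 0.9]
grip_width: 0.0855
time: 21.22
tcp_pos: [0.3653, 0.3332, 0.0518]
ee_rot: [-0.0, 0.998, 0.068, 0.0]
ft_force: [-1.3, -1.0, 5.2]
grip_width: 0.0298
time: 22.1
tcp_pos: [0.3669, 0.334, 0.2966]
ee_rot: [-0.003, 0.998, 0.068, 0.005]
ft_force: [0.5, 0.1, -1.9]
grip_width: 0.0296
```

```bash
python3 -m handwheel '[0.0239,-0.022,0,-0.02,0, 0.0239,-0.022,0,-0.02,0, 0.0239,-0.022,0,-0.02,0, 0.0239,-0.022,0,-0.02,0, 0.0239,-0.022,0,-0.02,0, 0.0239,-0.022,0,-0.02,0, 0.0239,-0.022,0,-0.02,0, 0.0239,-0.022,0,-0.02,0, 0.0239,-0.022,0,-0.02,0, 0.0239,-0.022,0,-0.02,0]'
python3 -m handwheel '[0,0,0,0,0, 0,0,0,0,0, 0,0,0,0,0, 0,0,0,0,0]'
python3 - <<'E'
from h import *
im,d=snap('wrist','w7')
cv2.imwrite('pics/w7b.png',cv2.resize(im,(800,600),interpolation=cv2.INTER_CUBIC))
E
```

```text
time: 23.35
tcp_pos: [0.6045, 0.1121, 0.2883]
ee_rot: [0.0, 0.999, -0.032, -0.002]
ft_force: [-0.2, -0.3, -3.4]
grip_width: 0.0294
time: 23.85
tcp_pos: [0.6038, 0.1138, 0.2916]
ee_rot: [-0.0, 1.0, -0.031, 0.0]
ft_force: [0.3, 0.3, -1.1]
grip_width: 0.0296
```

View pics/w7b.png

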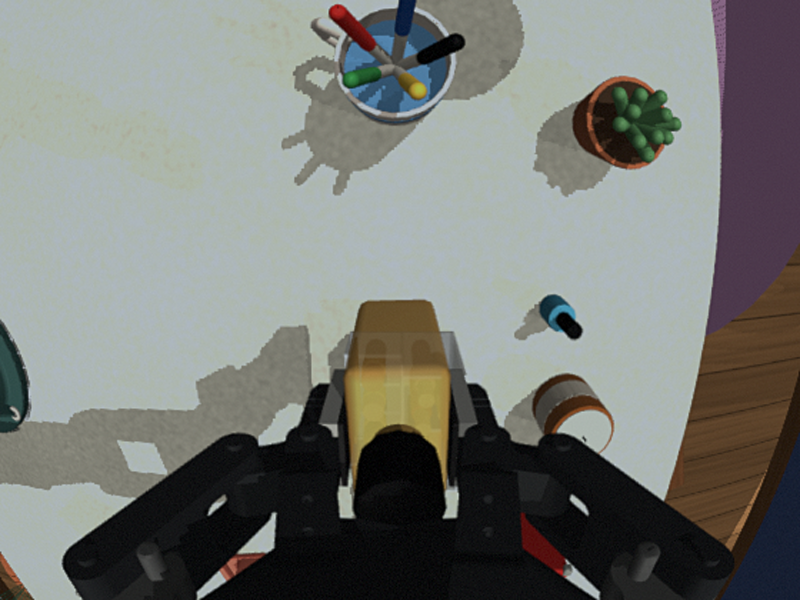

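Perfume held upright; mug rim spans about (337–455, 8–124). I'll refine the mug's position from here.

```bash
python3 - <<'E'
from h import *
_,d=load('w7'); tt=np.linspace(0,2*np.pi,200)
obs=np.array([[(337+.5)*.7-.5,(8+.5)*.7-.5],[(456+.5)*.7-.5,(124+.5)*.7-.5]]).ravel()
def f(p):
    q=proj(d,np.c_[p[0]+.042*np.cos(tt),p[1]+.042*np.sin(tt),.095+0*tt]); return np.r_[q.min(0),q.max(0)]-obs
r=least_squares(f,[.61,.26]);print('mug',r.x,r.fun)
E
python3 -m handwheel '[0,0,-0.05,0,0, 0,0,-0.05,0,0, 0,0,-0.05,0,0, 0,0,-0.05,0,0, 0,0,-0.02,0,0, 0,0,-0.01,0,0, 0,0,0,0,0, 0,0,0,0,0, 0,0,0,0,0]'
```

```text
mug [0.61229086 0.25842791] [-1.41609403  0.1625151   1.41415291 -0.15654089]
time: 25.02
tcp_pos: [0.6055, 0.1132, 0.0634]
ee_rot: [-0.0, 1.0, -0.032, 0.002]
ft_force: [0.0, -0.1, -1.4]
grip_width: 0.0295
```

```bash
python3 -m handwheel '[0,0,-0.006,0,0, 0,0,-0.003,0,0, 0,0,-0.002,0,0, 0,0,0,0,0, 0,0,0,0,0]';python3 -m handwheel '[0,0,-0.001,0,0, 0,0,0,0,0, 0,0,0,0,0]'
```

```text
time: 25.65
tcp_pos: [0.6041, 0.1131, 0.0518]
ee_rot: [0.0, 1.0, -0.031, -0.0]
ft_force: [-3.8, -0.5, 6.0]
grip_width: 0.0295
time: 26.02
tcp_pos: [0.6041, 0.1131, 0.0518]
ee_rot: [0.0, 1.0, -0.031, 0.0]
ft_force: [-5.3, -0.6, 9.0]
grip_width: 0.0293
```

```bash
python3 -m handwheel '[0,0,0.001,0,50, 0,0,0,0,80, 0,0,0,0,100, 0,0,0,0,100, 0,0,0.03,0,100, 0,0,0.05,0,100, 0,0,0.05,0,100, 0,0,0.05,0,100, 0,0,0.03,0,100]'
python3 -m handwheel '[-0.0143,-0.0285,0,-0.09,100, -0.0143,-0.0285,0,-0.09,100, -0.0143,-0.0285,0,-0.09,100, -0.0143,-0.0285,0,-0.09,100, -0.0143,-0.0285,0,-0.09,100, -0.0143,-0.0285,0,-0.09,100, -0.0143,-0.0285,0,-0.09,100, -0.0143,-0.0285,0,-0.09,100]'
python3 -m handwheel '[-0.0143,-0.0285,0,-0.09,100, -0.0143,-0.0285,0,-0.09,100, -0.0143,-0.0285,0,-0.09,100, -0.0143,-0.0285,0,-0.09,100, -0.0143,-0.0285,0,-0.09,100, -0.0143,-0.0285,0,-0.09,100, -0.0143,-0.0285,0,-0.08,100, 0,0,0,0,100, 0,0,0,0,100]'
python3 - <<'E'
from h import *
im,d=snap('wrist','w8'); print(monitor.sense()['q'])
a=cv2.resize(im[60:300,140:440],(750,600),interpolation=cv2.INTER_CUBIC)
cv2.imwrite('pics/w8b.png',a)
E
```

```text
time: 27.15
tcp_pos: [0.6051, 0.1131, 0.264]
ee_rot: [-0.0, 1.0, -0.031, 0.002]
ft_force: [0.9, 0.8, 0.4]
grip_width: 0.0856
time: 28.15
tcp_pos: [0.4894, -0.1158, 0.2603]
ee_rot: [0.0, 0.924, -0.383, 0.0]
ft_force: [-0.2, 0.0, 0.4]
grip_width: 0.0852
time: 29.28
tcp_pos: [0.39, -0.314, 0.2602]
ee_rot: [-0.0, 0.764, -0.645, -0.0]
ft_force: [-0.7, 0.2, 0.6]
grip_width: 0.0851
[-7.90927510e-01 -2.51065794e-02  1.46253674e+00  4.41104207e-04
  1.70429558e+00  6.10913680e-01]
```

View pics/w8b.png

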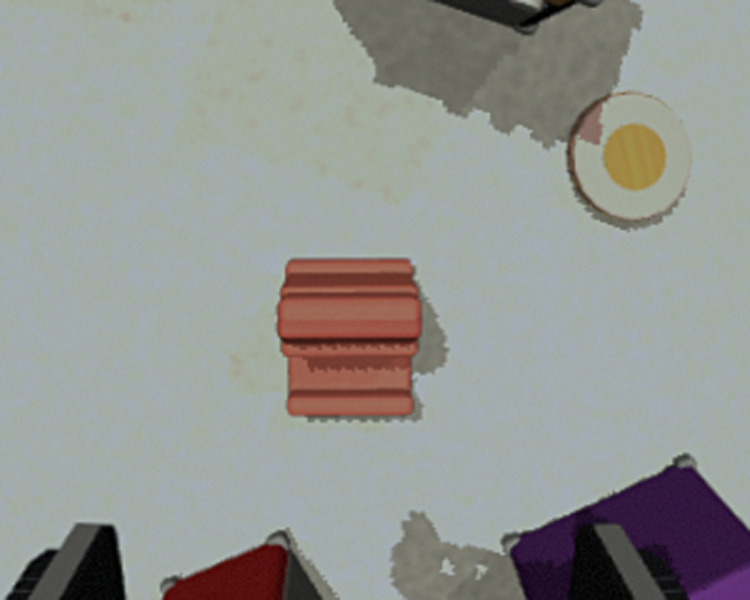

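Stand view: it's square to the tool, with the back base edge at row 261 and the front lip edge at row 414, columns 287–412.

```bash
python3 - <<'E'
from h import *
_,d=load('w8')
def cv(L): return [(140+(a+.5)*.4-.5,60+(b+.5)*.4-.5) for a,b in L]
p,e=fit(d,[[.036,.03,.012],[.036,-.03,.012],[-.036,-.03,.026],[-.036,.03,.026]],cv([(287,261),(412,260),(412,414),(288,415)]),[.375,-.318,.15]);print(p,e)
print('grip at',body(p,[[.015,0,0]]), 'phi',p[2]-np.pi/2)
g=[.5985-.136*np.cos(.068),-.032+.136*np.sin(.068),-.068];print('goal',g,'tcp',body(g,[[.015,0,0]]))
E
```

```text
[ 0.3709901  -0.31760904  0.17390495] 0.47950849608167434
grip at [[ 0.38576384 -0.3150136   0.        ]] phi -1.3968913758643562
goal [np.float64(0.46281431085754277), np.float64(-0.02275912547772336), -0.068] tcp [[ 0.47777964 -0.02377834  0.        ]]
```

```bash
python3 -m handwheel '[-0.004,-0.001,-0.05,0.006,100, 0,0,-0.05,0,100, 0,0,-0.05,0,100, 0,0,-0.05,0,100, 0,0,-0.025,0,100, 0,0,-0.007,0,100, 0,0,0,0,100, 0,0,0,0,100]' 35
python3 -m handwheel '[0,0,0,0,0, 0,0,0,0,0, 0,0,0,0,0, 0,0,0,0,0, 0,0,0,0,0, 0,0,0,0,0]' 35
python3 -m handwheel '[0,0,0.01,0,0, 0,0,0.03,0,0, 0,0,0.05,0,0, 0,0,0.05,0,0, 0,0,0.02,0,0, 0,0,0,0,0]' 35
```

```text
time: 30.32
tcp_pos: [0.387, -0.3162, 0.0302]
ee_rot: [0.0, 0.766, -0.643, 0.002]
ft_force: [0.3, -0.1, 0.5]
grip_width: 0.0854
time: 31.08
tcp_pos: [0.3865, -0.3161, 0.0296]
ee_rot: [0.0, 0.766, -0.643, 0.001]
ft_force: [0.4, 0.5, 6.3]
grip_width: 0.0597
time: 31.82
tcp_pos: [0.3864, -0.3161, 0.1904]
ee_rot: [0.0, 0.766, -0.643, 0.002]
ft_force: [0.1, -0.6, -0.7]
grip_width: 0.0596
```

```bash
python3 -m handwheel '[0.0092,0.0292,0,-0.0242,0, 0.0092,0.0292,0,-0.0242,0, 0.0092,0.0292,0,-0.0242,0, 0.0092,0.0292,0,-0.0242,0, 0.0092,0.0292,0,-0.0242,0, 0.0092,0.0292,0,-0.0242,0, 0.0092,0.0292,0,-0.0242,0, 0.0092,0.0292,0,-0.0242,0, 0.0092,0.0292,0,-0.0242,0, 0.0092,0.0292,0,-0.0242,0]'
python3 -m handwheel '[0,0,-0.05,0,0, 0,0,-0.05,0,0, 0,0,-0.03,0,0, 0,0,-0.02,0,0, 0,0,0,0,0, 0,0,0,0,0]'
python3 - <<'E'
from h import *
im,d=snap('wrist','w9')
cv2.imwrite('pics/w9b.png',cv2.resize(im,(800,600),interpolation=cv2.INTER_CUBIC))
E
```

```text
time: 33.08
tcp_pos: [0.4768, -0.0223, 0.1858]
ee_rot: [-0.001, -0.682, 0.731, 0.002]
ft_force: [0.5, 0.2, -1.1]
grip_width: 0.0594
time: 33.83
tcp_pos: [0.4777, -0.0234, 0.0382]
ee_rot: [-0.0, -0.683, 0.731, 0.0]
ft_force: [0.4, -0.5, 0.0]
grip_width: 0.0595
```

View pics/w9b.png

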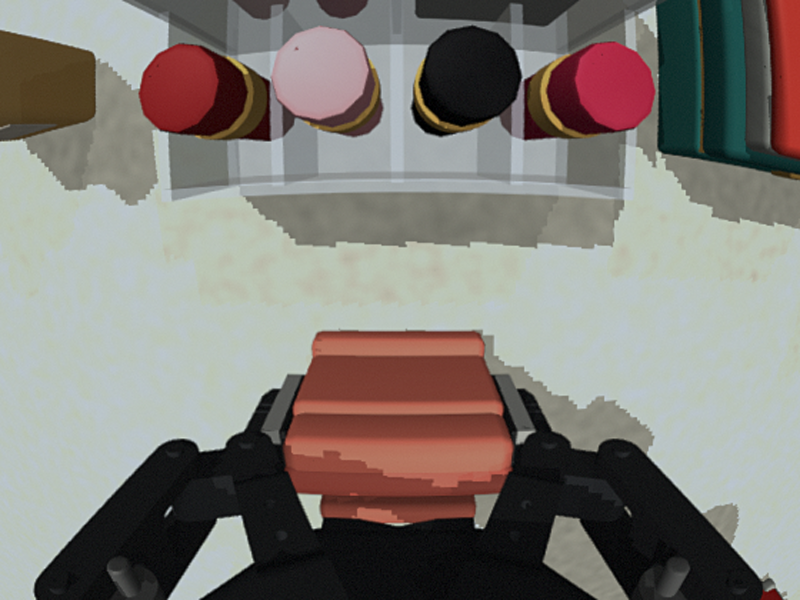

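Close view: the stand is centred on the organizer (stand centre column about 398, organizer about 399) and parallel to it. Now I'll check the gap numerically.

```bash
python3 - <<'E'
from h import *
_,d=load('w9')
f=lambda P:np.round((proj(d,P)+.5)/.7-.5,0).tolist()
o=[.5985,-.032,-.068]
print('front z0',f(body(o,[[-.05,.06,0],[-.05,-.06,0]])),'z.055',f(body(o,[[-.05,.06,.055],[-.05,-.06,.055]])))
for dx in (0,.003,-.003): print(dx,f(body([.5985+dx,-.032,-.068],[[-.05,.06,0],[-.05,-.06,0],[-.05,.06,.055],[-.05,-.06,.055]])))
g=[.4777-.015,-.0234+.001,-.068]
M=np.array([[.036,.03,.0087],[.036,-.03,.0087],[.036,.03,.0207],[.036,-.03,.0207]])
for dx in (0,.003,-.003): print('stand back',dx,f(body([g[0]+dx,g[1],g[2]],M)))
E
```

```text
front z0 [[237.0, 185.0], [565.0, 185.0]] z.055 [[168.0, 201.0], [635.0, 202.0]]
0 [[237.0, 185.0], [565.0, 185.0], [168.0, 201.0], [635.0, 202.0]]
0.003 [[236.0, 177.0], [565.0, 177.0], [166.0, 190.0], [636.0, 190.0]]
-0.003 [[238.0, 193.0], [565.0, 193.0], [169.0, 213.0], [635.0, 213.0]]
stand back 0 [[317.0, 323.0], [483.0, 323.0], [312.0, 335.0], [489.0, 335.0]]
stand back 0.003 [[316.0, 315.0], [483.0, 315.0], [310.0, 327.0], [489.0, 327.0]]
stand back -0.003 [[318.0, 331.0], [483.0, 331.0], [313.0, 344.0], [489.0, 343.0]]
```

```bash
python3 -m handwheel '[0.001,0,-0.004,0,0, 0,0,-0.003,0,0, 0,0,-0.002,0,0, 0,0,0,0,0, 0,0,0,0,0]';python3 -m handwheel '[0,0,-0.001,0,0, 0,0,0,0,0, 0,0,0,0,0]'
```

```text
time: 34.5
tcp_pos: [0.479, -0.0234, 0.0297]
ee_rot: [0.0, -0.683, 0.731, -0.0]
ft_force: [-0.1, 0.6, 1.7]
grip_width: 0.0597
time: 34.88
tcp_pos: [0.479, -0.0234, 0.0296]
ee_rot: [0.0, -0.683, 0.731, -0.0]
ft_force: [-3.7, 0.1, 7.5]
grip_width: 0.0601
```

Down. I'll release, lift, back away to the left and check everything from the top and side cameras.

```bash
python3 -m handwheel '[0,0,0.001,0,85, 0,0,0,0,92, 0,0,0,0,92, 0,0,0,0,92, 0,0,0.03,0,92, 0,0,0.05,0,100, 0,0,0.05,0,100, 0,0,0.05,0,100, 0,0,0.04,0,100]'
python3 -m handwheel '[-0.02,0.05,0,0.1,100, -0.02,0.05,0,0.1,100, -0.02,0.05,0,0.1,100, -0.02,0.05,0,0.1,100, -0.02,0.05,0,0.1,100, -0.02,0.05,0,0.1,100, -0.02,0.05,0,0.1,100, -0.01,0.05,0,0,100, 0,0,0,0,100, 0,0,0,0,100]'
python3 - <<'E'
from h import *
t,d=snap('top','top4'); s,_=snap('side','side4')
c=cv2.resize(t[130:280,115:415],(800,400),interpolation=cv2.INTER_CUBIC)
cv2.imwrite('pics/f4.png',c)
f=lambda P:np.round((proj(d,P)-[115,130]+.5)*8/3-.5,0).tolist()
print('stand',f(body([.4628,-.0227,-.068],rect(.072,.06,.0))))
print('tin',f(body([.5853,-.179,-.068],rect(.058,.092,.066))))
print('perf cap',f([[.6046,.1138,.095]]), 'base',f(body([.6046,.1138,-.062],rect(.03,.05,.066))))
print('org front bottom',f(body([.5985,-.032,-.068],[[-.05,.06,0],[-.05,-.06,0]])))
E
```

```text
time: 36.0
tcp_pos: [0.4791, -0.0235, 0.2517]
ee_rot: [0.001, -0.683, 0.731, -0.001]
ft_force: [0.2, -0.1, 0.0]
grip_width: 0.0854
time: 37.25
tcp_pos: [0.3288, 0.3762, 0.249]
ee_rot: [0.001, 0.892, -0.452, 0.0]
ft_force: [1.1, -0.8, -0.7]
grip_width: 0.0857
stand [[356.0, 210.0], [418.0, 213.0], [415.0, 288.0], [352.0, 285.0]]
tin [[500.0, 75.0], [599.0, 79.0], [597.0, 141.0], [498.0, 137.0]]
perf cap [[228.0, 89.0]] base [[207.0, 78.0], [261.0, 80.0], [259.0, 112.0], [205.0, 109.0]]
org front bottom [[328.0, 158.0], [452.0, 163.0]]
```

View pics/f4.png

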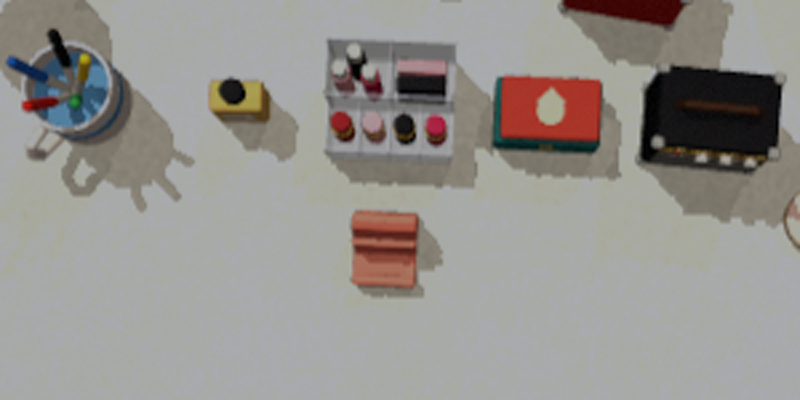

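Everything sits at the expected pixels: stand within 1 px, tin and perfume within 2–4 enlarged px (about 2–3 mm). Handing in.

```bash
python3 -c "
from rig import ctrl,monitor
print(monitor.sense()['time']);print(ctrl.hand_in())"
```

```text
37.35
the job is handed in; nothing more can be done
None
```

The job is done and handed in at 37 s of the 128 s allowed. The jewellery box went midway between the organizer and the black amp, with the tin on top of it. The perfume went midway between the organizer and the mug, and the phone stand in front of the organizer.

**Final top-camera check:**
- **Phone stand:** its outline is within about 1 enlarged pixel (1 mm) of the goal, which has the 50 mm gap. The wrist view just before release showed it centred on the organizer and parallel to it, but possibly 1–3 mm too far out, so I moved it 1 mm closer before setting it down.
- **Tin and box:** the tin is within about 2 mm of its goal. The box edges are parallel to the organizer's by eye.
- **Perfume:** upright, with the cap reading about 3 mm towards the organizer, which is close to the measuring error.
- **Other things:** the amp, mug and organizer looked unmoved in that view. I didn't check the nail polish, candle and compact again at the end.

**Readings that disagreed:** one wrist-camera fit of the box had it turned about 3.5° off, but the fit was poor. The top camera put the box at its expected angle, so I went with that.

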